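# Fetch the nested weighing cup from behind the bottles

## Task

The aluminium cup in the steel storage tray is hemmed in by the solvent bottle and the squat jar: first set both of these aside, upright, on the cork mat, then lift the cup out of the shallow dish it is nested in, leaving the dish where it is, and stand the cup in the middle of the balance pan. Only then put the bottle and the jar back upright on the tray, each where it stood at the start. Do not disturb the loupe or the glass petri dish.

Things in the scene. Friction and masses are not known exactly. Their poses are not given: they have to be found in the camera images.
- bottle: Tall white solvent bottle, 142 mm high, 0.28 kg, loose, upright on the tray left or right of the cup (varies). Origin: centre of its underside; z up. Body 67 mm in diameter up to about 80 mm, shoulder, neck 36 mm at 112 to 128 mm, round dish-shaped top 58 mm in diameter at 128 to 139 mm, 8 mm stem to 142 mm. Can be lifted by gripping the round top from above.
- jar: Squat plain white cylindrical jar, 75 mm high: body 54 mm in diameter up to 45 mm, then narrowing; black lid 48 mm in diameter from 59 to 75 mm, 0.15 kg, loose, standing upright on the tray on the other side of the cup from the bottle. Origin: centre of its underside; z up.
- cup: Aluminium parts cup, open at the top, 24 mm high, 57 mm in diameter at the rim tapering to 44 mm at the foot, 20 g, loose. It stands nested in the shallow dish, on the dish's floor, between the bottle and the jar. Origin: centre of its underside; z up. Its turn about z does not matter.
- dish: Shallow round aluminium dish under the cup, 62 mm in diameter, 10 mm high, wall 2 mm, floor 2.5 mm thick, 80 g, loose on the tray; the cup stands about 16 mm proud of its rim. Origin: centre of its underside. It must stay where it is.
- tray: Steel storage tray, fixed, 120 mm (its x) by 260 mm (its y), floor 6 mm thick, lips 12 mm high at front and ends, back rail (+x side) 37 mm high. Origin: centre of its underside. The dish stands at x = +10 mm, y = 0; bottle and jar stand at x = 0, y = +74 and -74 mm, either way round.
- mat: Cork mat, fixed flat on the bench, 105 mm (its x) by 200 mm (its y), 3 mm thick: the side area. Origin: centre of its underside. It swaps places with the balance.
- balance: White bench balance, fixed, about 120 mm wide and 135 mm deep, 27 mm high, dark display and two small buttons at its front (-x), round steel pan. Origin: on the bench under the centre of the pan; z up.
- pan (a point): Centre of the top face of the balance's round steel pan (82 mm in diameter), 34 mm above the bench. The pan does not move.
- loupe: Black loupe standing on the bench, 36 mm in diameter, 36 mm high, loose bystander. Origin: centre of its underside.
- petri: Round glass petri dish with two small dies in it, 55 mm in diameter, 12 mm high, loose bystander on the bench. Origin: centre of its underside.
Mind the look-alikes: they are no part of the job. Leave any pink look-alike of the jar alone. There is more than one size of the cup; the job needs the larger.

How it is judged (in metres and radians):
On the way, in this order (a step that is already met when the one before it is completed fails the run):
1. bottle and jar both stand released on the cork mat (x of bottle in the frame of mat between -0.045 and 0.045 m and y of bottle in the frame of mat between -0.09 and 0.09 m and z of bottle in the frame of mat between -0.002 and 0.007 m and angle between each of bottle, jar's own z axis and vertical below 0.1 rad and contact force between the fingers and bottle below 0.1 N and linear speed of each of bottle, jar below 0.02 m/s and x of jar in the frame of mat between -0.045 and 0.045 m and y of jar in the frame of mat between -0.09 and 0.09 m and z of jar in the frame of mat between -0.002 and 0.007 m and contact force between the fingers and jar below 0.1 N), for 0.2 s.
2. the cup stands released on the balance pan while bottle and jar are still on the mat (all of step 1 and horizontal distance between cup and pan below 0.015 m and z of cup in the frame of pan between -0.003 and 0.004 m and angle between cup's own z axis and vertical below 0.1 rad and contact force between the fingers and cup below 0.1 N and linear speed of cup below 0.02 m/s), for 0.2 s.
At the end, for the whole second after the job is handed in: The cup stands upright on the pan with its centre within 15 mm of the pan's centre; bottle and jar stand upright on the tray, each within 15 mm of its own starting place; the dish is within 15 mm of where it was, level; all released and at rest (horizontal distance between cup and pan below 0.015 m and z of cup in the frame of pan between -0.003 and 0.004 m and angle between each of cup, bottle, jar, dish's own z axis and vertical below 0.1 rad and contact force between the fingers and cup below 0.1 N and linear speed of each of cup, bottle, jar, dish below 0.02 m/s and distance of each of bottle, jar, dish from where it was at the start of the episode below 0.015 m and contact force between the fingers and bottle below 0.1 N and contact force between the fingers and jar below 0.1 N); the robot touches nothing.
It fails at once if the dish is lifted off the tray or pushed away (z of dish in the frame of tray above 0.016 m or distance of dish from where it was at the start of the episode above 0.025 m).
It fails at once if the bottle or the jar is tipped over (angle between any of bottle, jar's own z axis and vertical above 0.6 rad).
It fails at once if the loupe or the petri dish is disturbed (distance of any of loupe, petri from where it was at the start of the episode above 0.015 m).
It also fails if it takes over 109 s, if anything falls off the work surface, if the arm or the gripper's body presses on something with over 40 N, if the wrist force passes 120 N, or if a joint passes its speed limit or range.

## Robot

A 7-joint arm with a two-finger parallel gripper is mounted at the origin on the work surface; the furniture and walls round the work are solid. World frame = base frame: x ahead of the robot, y to its left, z up, the work surface at z = 0. Lengths are in mm, angles in rad, forces in N, time in s.
With the tool pointing down it reaches from about 400 to 900 mm from the base axis. Payload 5.6 kg.
Tool frame: the origin (TCP) lies midway between the tips of the shut fingers; the grasp point (between the pads) lies 19 mm behind it; z points along the fingers, y is the line along which they close (so a half turn about z gives the same grasp; the last joint's range is limited). The gripper opens to 92 mm and grips with 3 to 60 N. Pads are 20 mm wide; open, the fingers measure 128 mm over their backs; the gripper's body (75 mm by 189 mm) begins 69 mm behind the grasp point.
Start: joints at [-0.043, 0.468, -0.012, 1.603, 0.006, 1.071, -0.056], TCP at [650.007, -0.044, 214.592] pointing down, gripper open.
Joint ranges: [-2.53, 2.53], [-0.31, 2.02], [-1.57, 1.55], [0.28, 2.44], [-1.29, 4.43], [0.15, 1.84], [-2.92, 2.92]. Speed limits (rad/s): [2.57, 2.57, 3.14, 3.14, 3.14, 3.14, 3.14].

## Interface

Orientations are given as a rotation vector (axis times angle).
In Python, from cell import robot, grip, kin, viewer gives the robot as it stands. Calls block until the motion is done:
- robot.movep(position, orientation): joint-space move of the TCP to a pose.
- robot.servo_line(position, feed=150, rotation=None): straight line of the TCP; rotation=None keeps the orientation; feed is the mean speed in mm/s.
- robot.goto_joints(angles): joint-space move.
- grip(opening, newtons=None): opening from 0.0 (shut) to 1.0 (fully open); newtons is the grip in N (None keeps the last); returns when the fingers have stopped.
- robot.hold(seconds).
- kin.ik(position, orientation): joint angles nearest the present ones, or None.
- robot.observe(): the state.
- viewer.read_camera(name): name is "scene" or "side" or "wrist"; returns the picture (384x512x3 uint8, red, green, blue); there is no depth.
- viewer.camera_info(name): a dict with "camera_matrix" (3x3 intrinsics, pixels), "R" (3x3) and "t" (3): a world point X has camera coordinates R X + t. Camera axes: x right, y down, z forward; pixel columns grow to the right and rows downward; lengths in mm; the calibration is good to about 2 mm. A picture is of the moment at which its call begins: read the wrist's pose just before it. camera_info takes no time and is no camera call; for the wrist camera it gives the pose at the moment of the call.
A pose or a line that the arm cannot do raises robot.IKError and nothing moves.
- robot.job_done(): hands the job in; it is judged then, once.
Trained networks look in the newest picture that a camera, given by its name, has taken for a name from the list of things; names that differ only in an ending like _2 or _b are one class to them, and where a whole thing is asked for, a point or a joint stands for the part that bears it (a point fixed in the world has none). Each returns a list of dicts, best first, with "confidence" (0 to 1); they miss things now and then, are a little off and sometimes report something else, mostly with a low value. They report only what shows in the picture. A call takes as long as a camera call. They do not tell look-alikes from the thing itself.
- viewer.silhouettes(name, camera): "mask" (384x512 bool, what is visible of it).
- viewer.pinpoint(name, camera): "at" ([x, y, z] in mm, in the coordinates of the camera as it stood for that picture, good to about 4 mm: a listed point, or the origin of a listed thing).
The state is a dict: "t": time; "joints": joint angles; "joint_velocities": joint speeds; "joint_torque": joint torques, N m; "tcp_pos": TCP position; "tcp_rot": TCP orientation; "contact_force": force on the tool from outside, world axes, zero at the start; "wrist_torque": the same for the moment, N m; "grip_width": opening from 0.0 (shut) to 1.0 (fully open); "grip_force": force on a finger pad.
Only numpy, scipy, OpenCV 4.12 (cv2) and the standard library are available. Lean on these libraries where they do the work, as an engineer would, in place of code of your own. Each camera call takes 0.05 s, during which the arm holds its last target. There are 200 camera calls.

## Working session

There is one attempt and no reset: what is moved stays moved. The work goes in short steps, each a Python script; the robot and the scene stay as the last script left them, time stands still between calls to the robot, and variables do not carry over. Pictures are saved under pics/ and viewed, at most 14 in all, crops included, and the job is handed in when it is done.

```bash
mkdir -p pics; ls; cat > h.py <<'E'
import numpy as np, cv2
from cell import robot, grip, kin, viewer
def save(im,n): cv2.imwrite(f'pics/{n}.png', im[:,:,::-1])
def towrld(p,ci): return np.array(ci['R']).T@(np.array(p)-np.array(ci['t']))
def pins(cam,names):
    ci=viewer.camera_info(cam)
    for n in names:
        for d in viewer.pinpoint(n,cam)[:4]:
            w=towrld(d['at'],ci); uv=np.array(ci['camera_matrix'])@np.array(d['at']); uv=uv[:2]/uv[2]
            print(cam,n,round(d['confidence'],2),w.round(0),uv.round(0))
E
python3 - <<'E'
from h import *
ims=[]
for c in ['scene','side']:
    im=viewer.read_camera(c); save(im,c+'0')
    pins(c,['bottle','jar','cup','dish','tray','mat','balance','pan','loupe','petri'])
print(robot.observe()['t'],robot.observe()['tcp_rot'])
E
```

```text
pics
scene jar 0.56 [542. 612.   0.] [194. 181.]
scene jar 0.45 [556. 318.   5.] [268. 193.]
scene cup 0.69 [193. 279.  -2.] [227. 247.]
scene mat 0.93 [431. -37.   0.] [361. 232.]
scene balance 0.57 [381. 217.  -2.] [275. 222.]
scene pan 0.82 [384. 217.  37.] [275. 210.]
scene petri 0.62 [433. 402.   1.] [229. 203.]
side bottle 0.91 [550. 168.   4.] [190. 210.]
side bottle 0.45 [444.  93.   2.] [209. 186.]
side jar 0.67 [555. 316.   2.] [208. 242.]
side jar 0.62 [541. 610.  -2.] [264. 321.]
side jar 0.33 [550. 247.   3.] [200. 226.]
side cup 0.49 [194. 288.   0.] [301. 195.]
side cup 0.48 [563. 249.   6.] [196. 228.]
side cup 0.45 [561. 248.   6.] [196. 227.]
side dish 0.51 [563. 248.   6.] [196. 227.]
side tray 0.79 [549. 246.  -1.] [200. 227.]
side mat 0.78 [429. -33.  -2.] [199. 166.]
side balance 0.81 [386. 216.   2.] [241. 202.]
side pan 0.8 [384. 217.  28.] [242. 196.]
side petri 0.49 [433. 408.   2.] [259. 247.]
1.1 [ 2.22151683e+00  2.22130884e+00 -2.10125349e-05]
```

View pics/scene0.png

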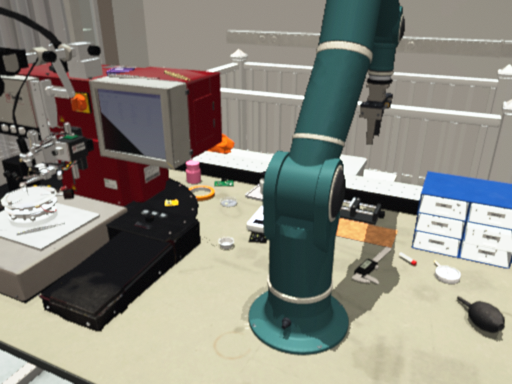

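View pics/side0.png

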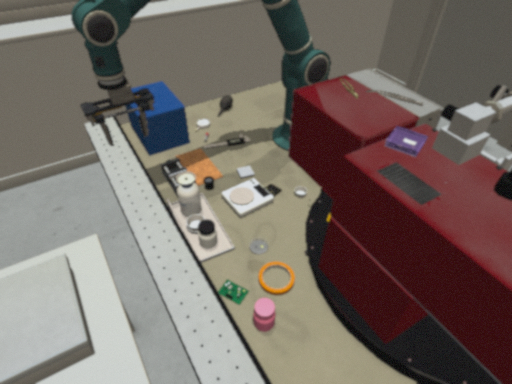

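The side view shows the bottle at pixel (188,195), the cup at (195,222) and the black-lidded jar at (207,235). The balance is at (245,195), the mat at (198,165), the loupe at (209,183) and the petri dish at (260,245). The pink look-alike is at (264,315) and the small cup at (300,192). The scene camera's view of the tray is blocked by the arm, so I'll use the wrist camera next.

```bash
cat >> h.py <<'E'
NAMES=['bottle','jar','cup','dish','tray','mat','balance','pan','loupe','petri']
DOWN=np.array([2.2214,2.2214,0])
def survey(poses,tag,names=NAMES,conf=0.3):
    out={n:[] for n in names}
    for i,p in enumerate(poses):
        robot.movep(p,DOWN); robot.hold(0.3)
        ci=viewer.camera_info('wrist'); im=viewer.read_camera('wrist'); save(im,f'{tag}{i}')
        C=towrld([0,0,0],ci)
        for n in names:
            for d in viewer.pinpoint(n,'wrist'):
                if d['confidence']>conf:
                    w=towrld(d['at'],ci); out[n].append((i,w,C,d['confidence']))
    return out
def tri(obs):
    A=np.zeros((3,3));b=np.zeros(3)
    for _,w,C,_ in obs:
        u=(w-C)/np.linalg.norm(w-C);P=np.eye(3)-np.outer(u,u);A+=P;b+=P@C
    return np.linalg.solve(A,b)
E
python3 - <<'E'
from h import *
ci=viewer.camera_info('wrist');print(towrld([0,0,0],ci),ci['R'])
o=survey([[480,200,340],[520,280,340],[450,60,340]],'w')
for n,l in o.items():
    for i,w,C,c in l: print(n,i,w.round(1),round(c,2))
print(robot.observe()['t'])
im=[cv2.imread(f'pics/w{i}.png') for i in range(3)]
cv2.imwrite('pics/w_all.png',cv2.resize(np.vstack([np.hstack(im[:2]),np.hstack([im[2],im[2]*0])]),(800,600)))
E
```

```text
[650.75873008  77.52672468 385.36465633] [[ 9.99999981e-01 -1.58533812e-04 -1.11516866e-04]
 [-1.21896289e-04 -9.61702833e-01  2.74094227e-01]
 [-1.50699288e-04 -2.74094209e-01 -9.61702835e-01]]
bottle 0 [548.2 170.6   5.3] 0.84
bottle 1 [546.6 172.2   2.4] 0.73
bottle 2 [545.5 171.1   5.2] 0.6
jar 0 [555.9 319.2   1.4] 0.61
jar 0 [385.2 219.4  -1.6] 0.37
jar 1 [554.4 320.9   6.1] 0.73
cup 0 [562.1 241.6  11.4] 0.98
cup 0 [192.1 279.2  -1.4] 0.96
cup 1 [562.6 242.7  12.5] 0.81
cup 1 [193.  281.2  -2.1] 0.68
cup 1 [543.9 168.8   2.7] 0.45
cup 2 [192.  282.8  -5.7] 0.89
cup 2 [562.2 241.4  10. ] 0.7
dish 0 [559.4 241.3   3.2] 0.44
dish 1 [560.  242.9   5.3] 0.41
dish 2 [561.2 243.4   4.5] 0.75
tray 0 [554.3 246.8   1.2] 0.74
tray 1 [554.9 247.    1.8] 0.67
tray 1 [441.   97.2  -4.3] 0.31
tray 2 [555.  246.1   1.3] 0.77
tray 2 [560.4 241.8  12.5] 0.7
tray 2 [385.5 217.7  30.1] 0.63
tray 2 [433.9 -31.    5.6] 0.48
mat 0 [434.2 -31.8   3. ] 0.91
mat 1 [433.6 -31.7   2.6] 0.76
mat 2 [433.1 -29.8   5.2] 0.8
balance 0 [ 3.844e+02  2.192e+02 -3.000e-01] 0.63
balance 1 [3.844e+02 2.184e+02 1.000e-01] 0.86
balance 2 [ 3.833e+02  2.193e+02 -2.000e-01] 0.68
pan 0 [385.4 221.9  34. ] 0.81
pan 1 [384.  220.2  34. ] 0.92
pan 1 [ 4.458e+02  9.480e+01 -4.000e-01] 0.56
pan 2 [384.5 220.3  31.8] 0.96
loupe 0 [443.   96.7  -3.4] 0.6
loupe 1 [446.7  96.8  -1.5] 0.92
loupe 1 [555.  320.1   3.8] 0.6
loupe 2 [440.   94.9  -2.4] 0.88
petri 0 [433.4 404.5   2.6] 0.8
petri 1 [434.9 407.5   2.8] 0.76
6.1333
```

View pics/w_all.png

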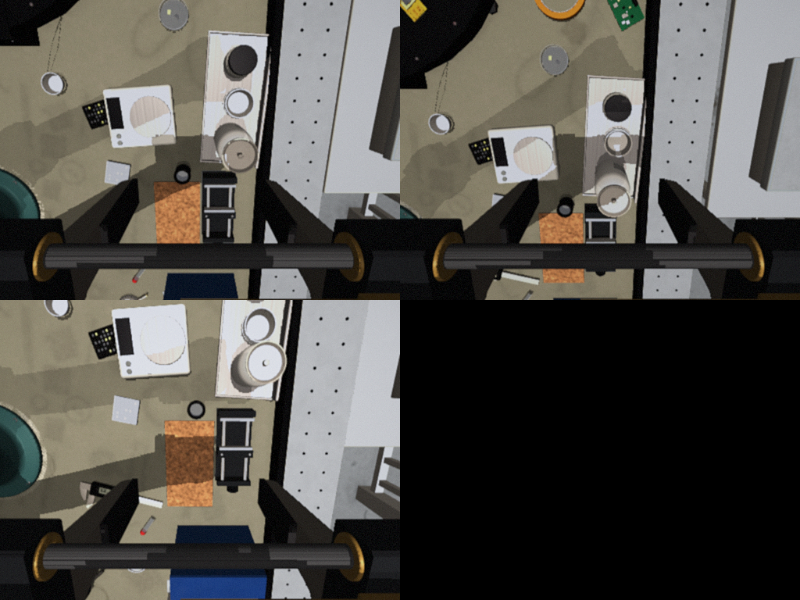

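The wrist views show the tray with the bottle near side, then the cup in its dish, then the jar. A black device stands just +x of the mat, and a blue cabinet beyond the mat's −y end. I'll triangulate the tops from pixels as a height check, then pick the bottle.

```bash
cat >> h.py <<'E'
def line(x,y,z,feed=150,rot=None):
    robot.servo_line([x,y,z],feed=feed,rotation=rot)
def st(msg=''):
    s=robot.observe(); print(msg,'t',round(s['t'],1),np.round(s['tcp_pos'],1),'F',np.round(s['contact_force'],1),'gw',round(s['grip_width']*92,1),'gf',round(s['grip_force'],1)); return s
E
python3 - <<'E'
from h import *
ci=viewer.camera_info('wrist');K=np.array(ci['camera_matrix']);R=np.array(ci['R'])
off=towrld([0,0,0],ci)-np.array(robot.observe()['tcp_pos'])
T=np.array([[480,200,340],[520,280,340],[450,60,340]])
px=dict(stem=[(307,198),(273,257),(338,81)],lid=[(310,77),(276,137)],cuprim=[(306,132),(278,182),(331.5,33)],pan=[(193,148),(173,197),(205,45)])
res={}
for n,l in px.items():
    obs=[]
    for t,(u,v) in zip(T,l):
        C=t+off; obs.append((0,C+R.T@np.linalg.solve(K,[u,v,1]),C,1))
    res[n]=tri(obs); print(n,res[n].round(1))
assert abs(res['stem'][2]-148)<12
xy=(res['stem'][:2]+np.array([546.8,171.3]))/2; print('bottle',xy)
for p in [(xy[0],xy[1],245),(430,-74,245),(430,-74,117),(425,16,240),(425,16,50),(555,320,53)]: print(p,kin.ik(list(p),DOWN) is not None)
for p in [(562,242,20),(562,242,120),(384.6,220.8,45),(384.6,220.8,150)]: print(p,[kin.ik(list(p),r) is not None for r in ([0,np.pi,0],[np.pi,0,0])])
E
```

```text
stem [547.2 169.6 137.2]
lid [553.7 320.3  75. ]
cuprim [561.9 244.2  20.2]
pan [387.4 223.2  35.9]
bottle [546.98828335 170.46574474]
(np.float64(546.9882833481869), np.float64(170.46574473785412), 245) True
(430, -74, 245) True
(430, -74, 117) True
(425, 16, 240) True
(425, 16, 50) True
(555, 320, 53) True
(562, 242, 20) [True, True]
(562, 242, 120) [True, True]
(384.6, 220.8, 45) [True, True]
(384.6, 220.8, 150) [True, True]
```

The measured heights match the text, allowing for my ±2–3 px reading error. Picking the bottle now.

```bash
python3 - <<'E'
from h import *
x,y=547,170.5
grip(1.0,30); line(x,y,340); line(x,y,200); line(x,y,119,100); st('down')
grip(0.0,30); s=st('grip')
if 52<s['grip_width']*92<64:
    line(x,y,240,120); st('lift')
    save(viewer.read_camera('side'),'side1')
else: print('bad width')
E
```

```text
down t 9.5 [547.5 170.7 119.6] F [-0.1  0.1  0.2] gw 92.3 gf 0.0
grip t 10.2 [547.  170.6 119.1] F [ 0.  -0.5  1.7] gw 55.5 gf 30.0
lift t 11.3 [546.4 170.3 239.1] F [-0.8 -0.2 -2.5] gw 55.4 gf 30.0
```

View pics/side1.png

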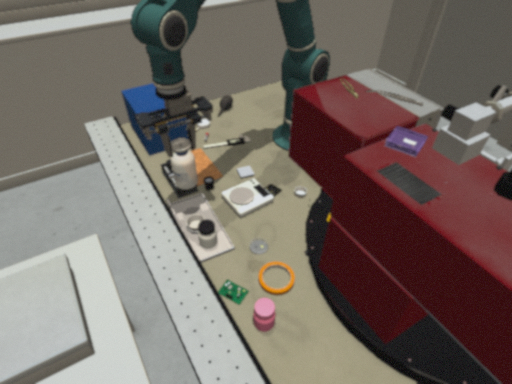

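The bottle hangs upright in the gripper at pixel (183,170). The jar and cup are undisturbed. Now I'll set it on the mat and move the jar.

```bash
python3 - <<'E'
from h import *
line(430,-74,240,200); robot.hold(.3); line(430,-74,130,100); line(430,-74,116.8,30); robot.hold(.2); st('placed')
grip(0.9); st('open'); line(430,-74,240,200)
x,y=554.7,320
line(x,y,240,250); line(x,y,110,200); line(x,y,53,80); st('jar down')
grip(0.0,25); s=st('grip')
if 43<s['grip_width']*92<52:
    line(x,y,160,120); st('lift'); save(viewer.read_camera('side'),'side2'); pins('side',['bottle','mat','jar'])
else: print('bad')
E
```

```text
placed t 15.2 [430.1 -74.  116.9] F [-0.3 -0.4 -2.2] gw 55.6 gf 30.0
open t 15.8 [430.1 -74.  116.9] F [-0.3  0.2  0.5] gw 82.5 gf 0.0
jar down t 20.0 [554.9 320.2  53.2] F [-0.1 -0.8 -0.1] gw 82.8 gf 0.0
grip t 20.6 [554.8 320.   53.1] F [-0.3  0.2  0. ] gw 48.2 gf 21.4
lift t 21.7 [554.1 319.6 159.1] F [-1.  -0.3 -1.8] gw 48.1 gf 21.3
side mat 0.4 [428. -34.  -3.] [199. 166.]
side jar 0.97 [542. 611.   3.] [264. 320.]
```

View pics/side2.png

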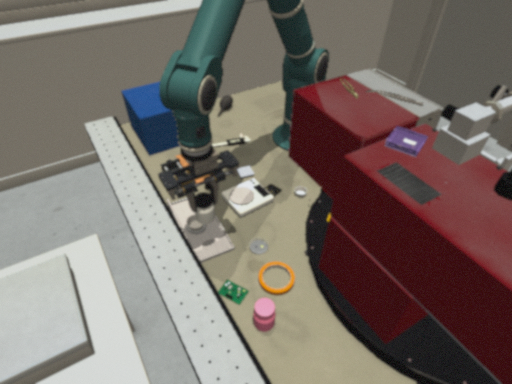

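The jar is in the gripper at pixel (204,205); the cup and dish are still on the tray. Next I'll set the jar on the mat, then check from above.

```bash
python3 - <<'E'
from h import *
line(425,18,160,200); robot.hold(.3); line(425,18,65,100); line(425,18,50.6,30); robot.hold(.2); st('placed')
grip(0.72); st('open'); line(425,18,200,200)
o=survey([[500,110,340],[540,170,300],[530,200,250]],'v',['bottle','jar','mat','cup','dish','pan','loupe'])
for n,l in o.items():
    for i,w,C,c in l: print(n,i,w.round(1),round(c,2))
st()
im=[cv2.imread(f'pics/v{i}.png') for i in range(3)]
cv2.imwrite('pics/v_all.png',cv2.resize(np.hstack([im[0],im[2]]),(800,300)))
E
```

```text
placed t 25.9 [425.1  18.   50.7] F [ 0.1 -0.2 -1.1] gw 48.3 gf 21.6
open t 26.4 [425.1  18.   50.6] F [-0.4 -0.1  0.1] gw 65.9 gf 0.0
bottle 0 [428.8 -73.    2.7] 0.55
bottle 1 [427.5 -74.4   4.4] 0.74
bottle 2 [ 4.307e+02 -7.290e+01 -4.000e-01] 0.61
jar 0 [425.8  18.    3.2] 0.78
jar 2 [428.7  18.3   1.5] 0.69
mat 0 [432.1 -27.6   2.4] 0.78
mat 1 [429.6 -28.    4.4] 0.7
mat 2 [429.9 -31.1   5.6] 0.61
cup 0 [193.3 282.   -2.4] 0.64
cup 0 [560.4 244.5   8.7] 0.56
cup 1 [192.5 282.3  -4.5] 0.81
cup 1 [564.  242.2   9.9] 0.68
cup 2 [561.5 245.1   8.6] 0.69
pan 0 [384.5 222.6  31.3] 0.85
pan 1 [383.2 221.1  36.7] 0.95
pan 2 [383.9 217.8  33.1] 0.88
loupe 0 [443.8  96.1  -2.2] 0.79
loupe 1 [444.   96.9  -4. ] 0.64
loupe 2 [442.1  98.4  -2.2] 0.45
 t 30.9 [530. 200. 250.] F [ 0.3  0.9 -0.4] gw 66.6 gf 0.0
```

View pics/v_all.png

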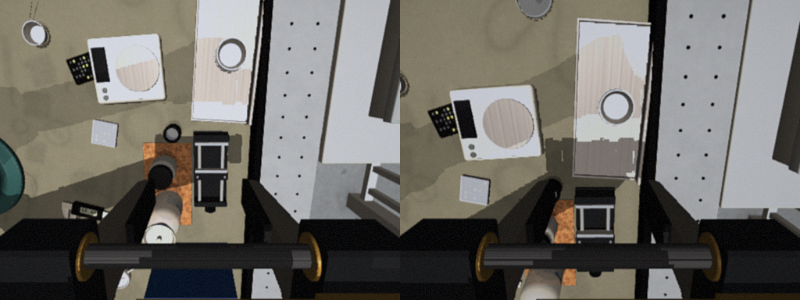

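From above, the bottle and jar stand upright on the mat. The loupe hasn't moved, and the cup and dish are alone on the tray at about (562,243). Now I'll grasp the cup along y, with the fingertips above the dish's rim.

```bash
python3 - <<'E'
from h import *
x,y=562,243.3
robot.movep([x,y,200],[0,np.pi,0]); grip(0.85,8); line(x,y,80,150); line(x,y,20,50); robot.hold(.1); st('down')
grip(0.0,8); s=st('grip')
if 53<s['grip_width']*92<61:
    line(x,y,45,30); st('lift'); line(x,y,120,100); s=st('up')
    save(viewer.read_camera('side')[150:310,120:340],'s3')
    im=viewer.read_camera('wrist'); a=cv2.imread('pics/s3.png'); a=cv2.resize(a,(400,300)); 
    cv2.imwrite('pics/cup.png',np.hstack([a,cv2.resize(im[:,:,::-1],(400,300))]))
E
```

```text
down t 35.0 [562.2 243.4  20.4] F [0.6 0.  0.9] gw 78.7 gf 0.0
grip t 35.4 [562.  243.4  20.1] F [-0.4  0.2  0.3] gw 55.3 gf 8.0
lift t 36.4 [561.9 243.2  44.8] F [-0.5 -0.1  0. ] gw 55.2 gf 8.0
up t 37.3 [561.6 243.  119.5] F [ 0.4 -0.4 -1.1] gw 55.2 gf 8.0
```

View pics/cup.png

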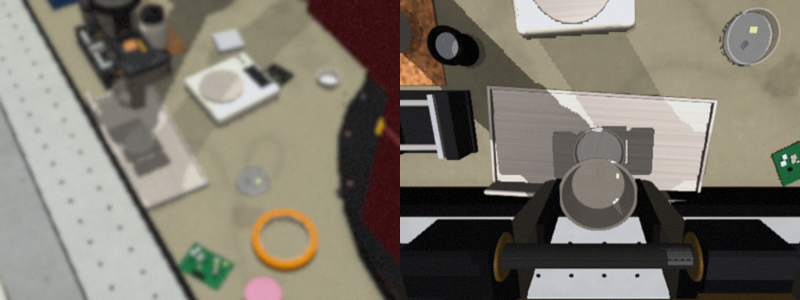

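The wrist view shows the cup between the fingers at (598,190) and the dish still on the tray at (600,148). Placing the cup on the pan.

```bash
python3 - <<'E'
from h import *
x,y=384.3,220.7; r=[0,np.pi,0]
line(x,y,125,150); robot.hold(.3); line(x,y,60,80); line(x,y,46.2,20); robot.hold(.2); st('placed')
grip(0.8); st('open'); line(x,y,120,80)
robot.movep([480,160,300],DOWN); robot.hold(.3)
save(viewer.read_camera('wrist'),'c0'); pins('wrist',['cup','pan','dish','bottle','jar']); st()
E
```

```text
placed t 41.1 [384.4 220.8  46.3] F [-0.   0.5  0.4] gw 55.5 gf 8.0
open t 41.5 [384.4 220.7  46.2] F [ 0.9 -0.7 -1.3] gw 73.5 gf 0.0
wrist cup 0.76 [196. 283.  -1.] [55. 77.]
wrist cup 0.56 [426.  15.   0.] [221. 249.]
wrist cup 0.49 [430. -76.   1.] [225. 297.]
wrist dish 0.87 [561. 243.   7.] [310. 106.]
wrist bottle 0.91 [427. -76.   3.] [223. 298.]
wrist bottle 0.27 [554. 245.   3.] [304. 104.]
wrist jar 0.92 [428.  15.   1.] [222. 249.]
 t 44.3 [480. 160. 300.] F [ 0.1 -0.2  0.1] gw 73.5 gf 0.0
```

View pics/c0.png

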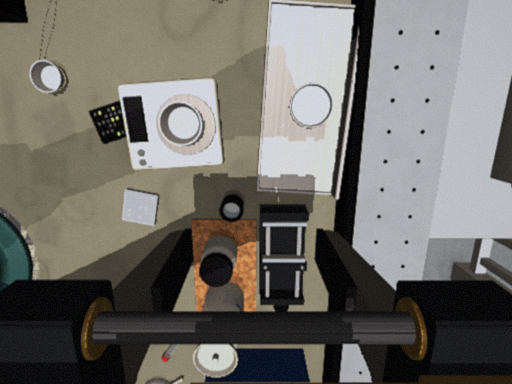

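The cup stands on the pan with its rim centred near (182,123) and the pan centre near (187,124). The dish is in place at (311,105), and the bottle and jar stand on the mat. I'll check the parallax, then return the jar.

```bash
python3 - <<'E'
from h import *
ci=viewer.camera_info('wrist');K=np.array(ci['camera_matrix']);R=np.array(ci['R']);t=np.array(ci['t'])
def pr(X): c=K@(R@np.array(X)+t); return (c[:2]/c[2]).round(1)
print('rim',pr([384.3,220.7,58]),'pan',pr([384.3,220.7,34]),'px/mm',pr([394.3,220.7,58])-pr([384.3,220.7,58]))
x,y=425,18
line(x,y,180,200); grip(0.72,25); line(x,y,50.2,120); st('down')
grip(0.0,25); s=st('grip')
assert 43<s['grip_width']*92<52
line(x,y,150,120); line(554.7,320,150,200); robot.hold(.3); line(554.7,320,70,100); line(554.7,320,53.5,30); robot.hold(.2); st('placed')
grip(0.72); st('open'); line(554.7,320,160,150)
E
```

```text
rim [179.6 123.4] pan [183.6 122.6] px/mm [7.7 0. ]
down t 47.0 [425.5  18.1  50.7] F [-0.1  0.4  0.2] gw 65.9 gf 0.0
grip t 47.4 [425.2  18.   50.5] F [-0.5 -0.1  2.9] gw 47.9 gf 22.3
placed t 52.3 [554.4 319.9  53.6] F [-2.9 -1.8  4.2] gw 47.8 gf 22.9
open t 52.8 [554.8 320.   53.4] F [ 0.1 -0.1  0.2] gw 66.4 gf 0.0
```

The cup is within about 2 mm of the pan's centre. Now the bottle goes back.

```bash
python3 - <<'E'
from h import *
x,y=430,-74
line(554.7,320,240,200); line(x,y,240,250); grip(0.95,30); line(x,y,116.5,100); st('down')
grip(0.0,30); s=st('grip')
assert 50<s['grip_width']*92<62
line(x,y,240,120); X,Y=547,170.5
line(X,Y,240,180); robot.hold(.3); line(X,Y,135,100); line(X,Y,119.6,30); robot.hold(.2); st('placed')
grip(0.9); st('open'); line(X,Y,260,150)
o=survey([[480,200,340],[500,100,340]],'e',['bottle','jar','dish','pan','cup','loupe','petri'])
for n,l in o.items():
    for i,w,C,c in l: print(n,i,w.round(1),round(c,2))
st(); save(viewer.read_camera('side'),'side9')
im=[cv2.imread(f'pics/{i}.png') for i in ('e0','side9')]
cv2.imwrite('pics/e_all.png',cv2.resize(np.hstack(im),(800,300)))
E
```

```text
down t 57.8 [430.4 -74.1 117. ] F [ 1.8 -0.5 -0.1] gw 87.3 gf 0.0
grip t 58.4 [430.1 -74.  116.6] F [-0.4 -0.1  1.3] gw 55.3 gf 30.0
placed t 63.6 [546.9 170.6 119.7] F [-1.8  0.2  1.5] gw 55.7 gf 30.0
open t 64.2 [547.1 170.5 119.6] F [-0.5 -1.1  0.6] gw 82.7 gf 0.0
bottle 0 [542.5 173.    6.5] 0.89
bottle 1 [545.1 172.8   6.5] 0.79
bottle 1 [433.4 -30.6   3.8] 0.73
jar 0 [555.2 322.8   5.2] 0.87
jar 0 [432.6 406.9   1.7] 0.64
jar 1 [553.6 320.1   3.7] 0.8
dish 0 [563.4 242.1   6.5] 0.74
pan 0 [387.8 219.2  32.1] 0.7
pan 0 [432.9 -30.9   6.4] 0.5
pan 1 [387.9 218.7  32.5] 0.83
cup 0 [192.6 280.5  -2.1] 0.57
cup 0 [387.7 220.1  36.5] 0.56
cup 1 [386.5 222.5  35.7] 0.86
cup 1 [193.  281.   -2.1] 0.65
loupe 0 [445.8  97.4  -4.7] 0.69
loupe 1 [444.7  95.8  -0.6] 0.57
petri 0 [436.4 407.4   2. ] 0.98
petri 0 [554.6 321.6   3.5] 0.48
 t 67.7 [500.  100.1 340. ] F [ 0.3 -0.6 -1. ] gw 82.7 gf 0.0
```

View pics/e_all.png

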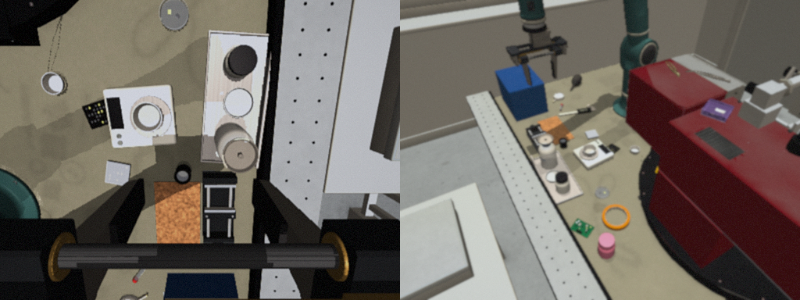

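The bottle (240,150) and the jar (242,62) are back at their starting pixels. The dish is in place at (238,103), the cup is on the pan at (148,117), and everything is upright and released.

```bash
python3 -c "
from h import *
robot.hold(0.5); print(robot.job_done())"
```

```text
the job is handed in; nothing more can be done
None
```

I handed the job in at about 68 s of the 109 s allowed: the cup stands within about 2 mm of the pan's centre, the bottle and jar are back upright within about 5 mm of where they started, and the dish, loupe and petri dish did not measurably move (the hand-in returned no verdict).

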